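Seat the grating disc on the vegetable cutter

ROBOT

A 7-joint arm with a two-finger parallel gripper is mounted at the origin on the work surface. World frame = base frame: x ahead of the robot, y to its left, z up, the work surface at z = 0. Lengths are in m, angles in rad, forces in N, time in s.
With the tool pointing down it reaches from about 0.4 to 0.85 m from the base axis. Payload 10.4 kg.
Tool frame: the origin (TCP) lies between the finger pads; the fingertips stand 19 mm ahead of it and the grasp point (between the pads) is the TCP; z points along the fingers, x is the direction in which the jaws open and shut, and the axes are right-handed (so a half turn about z gives the same grasp; the last joint's range is limited). The gripper opens to 87 mm and grips with 3 to 60 N. Pads are 19 mm wide; open, the fingers measure 117 mm over their backs; the gripper's body (75 mm by 190 mm) begins 51 mm behind the grasp point.
Start: joints at [1.107, 0.332, -0.065, 1.46, 0.022, 1.35, -0.088], TCP at [0.267, -0.565, 0.242] pointing down, gripper open.
Joint ranges: [-2.6, 2.6], [-0.5, 2.12], [-1.47, 1.34], [0.16, 2.42], [-1.27, 4.41], [0.06, 2.06], [-2.6, 2.6]. Speed limits (rad/s): [2.22, 2.22, 2.79, 2.79, 3.14, 3.14, 3.14].

INTERFACE

Orientations are given as a unit quaternion [x, y, z, w].
In Python, from bench import * gives the robot as it stands.
- The arm moves only by the tool step_arm, never from a script. Its argument "commands" is a list of rows, each a list of 6 numbers: the shift along the tool's x, y, z in m, then the turn, a rotation vector about the tool's x, y, z in rad. In form: [[tx, ty, tz, rx, ry, rz], ...]. A call has 1 to 12 rows; each row shifts and turns the commanded pose from where the row before left it, along the tool's axes as they then stand; what a row does not reach is not made up. A row lasts 1/10 s, in which the tool goes at most 50 mm and 8.59 degrees, less where a joint would pass 70% of its speed; a pose out of reach is approached as far as the arm can. A call with a gripper value outside its range is refused whole. "gripper" is the opening, from 0 (shut) to 1 (fully open), set as the call begins (left out, the last holds). The fingers move at their own pace and stop on an object; "grip_force" is the grip in N (left out, the last holds). Time passes only in rows, so rows that do not move let the fingers close. It gives the time, the measured TCP pose, the force and the opening at its end, in the units of the state.
- read_state(): the state, without advancing time (a new reading comes with each control period).
- camera(name): name is "scene" or "top"; returns the picture (384x512x3 uint8, red, green, blue); there is no depth.
- get_calibration(name): a dict with "fx", "fy", "cx", "cy" (pixels), "R" (3x3) and "t" (3): a world point X has camera coordinates R X + t. Camera axes: x right, y down, z forward; pixel columns grow to the right and rows downward; lengths in m; the calibration is good to about 2 mm. A picture is of the moment at which its call begins. get_calibration takes no time and is no camera call.
- close_job(): hands the job in, once; it reports no verdict.
The state is a dict: "time": time; "joint_positions": joint angles; "joint_vel": joint speeds; "joint_torque": joint torques, N m; "ee_pos": TCP position; "eef_rot": TCP orientation; "ft_force": force on the tool from outside, world axes, zero at the start; "torque": the same for the moment, N m; "width": finger opening in m.
Only numpy, scipy, OpenCV 4.12 (cv2) and the standard library are available. Lean on these libraries where they do the work, as an engineer would, in place of code of your own. Each camera call takes 0.05 s, during which the arm holds its last target. There are 200 camera calls.

TASK

The grating disc stands proud on the open vegetable cutter because its notch is not over the drive key. With the fingertips, push the disc round by its finger post, either way, until the notch in its rim meets the key, then press the disc down until it is fully home. Do it gently, without gripping or lifting the disc, and leave the bottle, the ramekin and the spare disc alone.

Things in the scene. Friction and masses are not known exactly. Their poses are not given: they have to be found in the camera images.
- cutter: Vegetable cutter base, lid off: white box 240 x 280 x 122 mm that stands firm; origin at the centre of its underside, +x towards the key. On top a round black drive plate, 212 mm across, its top 142 mm above the work surface; it does not turn. The disc's axis is vertical through this origin
- hub_top (a point): Centre of the flat top of the grating disc's grey hub, on the disc's turning axis; hub 44 mm wide at its foot, 38 mm at the top, 16 mm high above the disc. At the start 175.5 mm above the work surface, fully home 12 mm lower
- post_top (a point): Centre of the top of the grating disc's upright grey finger post: 16 mm diameter, 28 mm high above the disc, 55 mm from the axis, exactly opposite the notch. The steel disc is 170 mm across and 5 mm thick; its upper face, with teeth under 2.5 mm high, is 159.5 mm above the work surface at the start. Round the hub all is free for a fingertip to follow the post
- notch (a point): Point on the disc's upper face in the middle of its notch, 72 mm from the disc's axis; the notch is 18 mm wide with parallel sides and runs from the rim 28 mm inwards
- key (a point): Point on top of the drive key, 72 mm from the disc's axis, 154 mm above the work surface. The key is a fixed bright steel bar with round back and ends, 10 mm wide and 12 mm high, lying radially on the drive plate from 62 to 103 mm from the axis: its outer 18 mm show beyond the disc's rim. The disc passes over it when notch and key agree within about 4 mm
- spindle (a joint): Turn of the grating disc about its vertical axis, rad, counter-clockwise from above; 0 (or a full turn, 6.283) when the notch is exactly over the key. It turns freely both ways against a light friction (about 1.5 N at the post) and stays where it is left
- disc (a joint): How far the grating disc is pressed down from its starting height, m: 0 standing proud, 0.012 fully home, negative if lifted. The fit on the shaft takes about 5 to 9 N of push to slide and stays where it is left. With the notch off the key, the key stops the disc near the top (it gives about 1 mm at 10 N, 4 mm at 30 N)
- squeeze_bottle: Bystander: white squeeze bottle with a grey cap, 56 mm in diameter, 150 mm high, loose; origin at the centre of its underside, z up
- ramekin: Bystander: white ceramic ramekin, 80 mm in diameter, 45 mm high, loose; origin at the centre of its underside, z up
- spare_disc: Bystander: spare slicing disc lying on a green board, 170 mm in diameter, 5 mm thick, without a notch or post, with a hub 44 mm wide and 16 mm high; origin at the centre of its underside

How it is judged:
At the end, for the whole second after the job is handed in: The grating disc is pressed down at least 10.5 of its 12 mm, with the middle of its notch within 6 mm of the middle of the key, and is at rest (value of joint disc above 0.0105 m and horizontal distance between notch and key below 0.006 m and velocity of joint spindle between -0.05 and 0.05 rad/s and velocity of joint disc between -0.005 and 0.005 m/s); the robot touches nothing.
It fails at once if the grating disc is lifted more than 5 mm above its starting height (value of joint disc below -0.005 m).
It fails at once if the grating disc is gripped or forced: the fingers bear on it with more than 40 N in all (contact force between the fingers and disc above 40 N).
It fails at once if the squeeze bottle is moved more than 20 mm (distance of squeeze_bottle from where it was at the start of the episode above 0.02 m).
It fails at once if the ramekin is moved more than 20 mm (distance of ramekin from where it was at the start of the episode above 0.02 m).
It fails at once if the spare disc is moved more than 20 mm (distance of spare_disc from where it was at the start of the episode above 0.02 m).
It also fails if it takes over 56 s, if anything falls off the work surface, if the arm or the gripper's body presses on something with over 40 N, if the wrist force passes 120 N, or if a joint passes its speed limit or range.

## Working session

There is one attempt and no reset: what is moved stays moved. The work goes in short steps, Python scripts to look and compute and a tool call to move; the robot and the scene stay as the last step left them, time stands still between calls to the robot, and variables do not carry over. Pictures are saved under pics/ and viewed, on a budget of 10 in all, crops included, one or two more only if the job needs it, and the job is handed in when it is done.

Besides the shell and the picture viewer there is one more tool, called after "Emit:" as name([rows], argument=value, ...), one row to a line, values as JSON. step_arm: Moves the arm, as the interface text tells. Its arguments: {"type":"object","properties":{"commands":{"type":"array","items":{"type":"array","items":{"type":"number"}}},"gripper":{"type":"number"},"grip_force":{"type":"number"}},"required":["commands"]}

```bash
mkdir -p pics
python3 - <<'E'
from bench import *
import cv2
s=read_state();print(s)
for n in("scene","top"):
    cv2.imwrite(f"pics/{n}0.png",camera(n)[:,:,::-1]);print(get_calibration(n))
E
```

```text
{'time': 0.0, 'joint_positions': array([ 1.10742154,  0.33290349, -0.06472041,  1.46094257,  0.02156652,
        1.34988148, -0.08848574]), 'joint_vel': array([-0.00051058, -0.00106578, -0.00032067, -0.00010926,  0.00155972,
       -0.00056439,  0.00110459]), 'joint_torque': array([-2.43543809e-04, -6.23256969e+01,  2.49167177e-02, -3.89897919e+01,
       -6.11930341e-02,  3.98132997e-02,  1.25848001e-04]), 'ee_pos': array([ 0.26651445, -0.56493183,  0.24073361]), 'eef_rot': array([ 8.44595252e-01, -5.35404838e-01, -6.15529138e-04, -3.74656991e-04]), 'ft_force': array([-0.45738452,  0.4597177 , -0.69119025]), 'torque': array([-0.02676529,  0.00169567,  0.01838618]), 'width': 0.08686712910254406}
{'fx': 355.8851810892874, 'fy': 355.8851810892874, 'cx': 251.3700390942709, 'cy': 188.18882821541567, 'R': array([[ 0.36526385,  0.93077095, -0.01574045],
       [ 0.78173517, -0.31587057, -0.537695  ],
       [-0.50544283,  0.18409568, -0.84299248]]), 't': array([-0.22890585, -0.36530947,  1.39837708])}
{'fx': 414.55387616523274, 'fy': 414.55387616523274, 'cx': 252.40869265589467, 'cy': 189.83569949078847, 'R': array([[-0.02979224, -0.99954474, -0.00476879],
       [-0.99698082,  0.0300574 , -0.0715947 ],
       [ 0.07170544,  0.00262142, -0.99742241]]), 't': array([0.06246401, 0.55011875, 1.60390175])}
```

View pics/scene0.png

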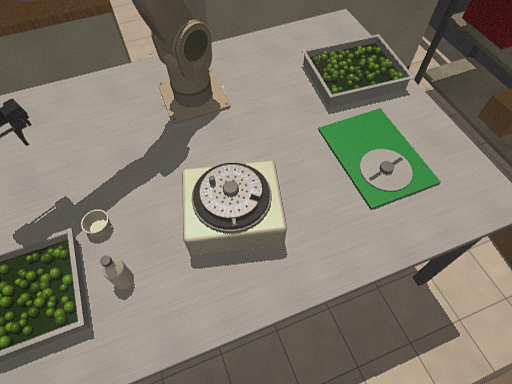

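View pics/top0.png

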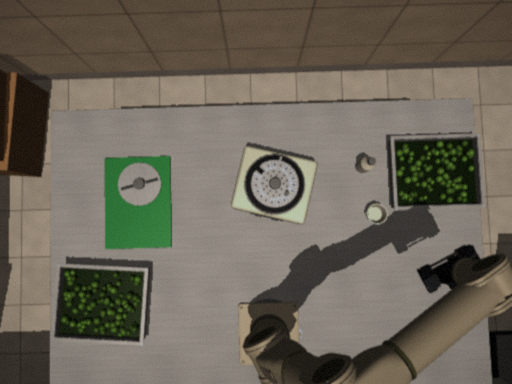

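The scene view has the cutter at about (232,205), with the post near (212,182), the notch near (257,198) and the key near (234,221). The top view has the hub at about (275,184). The bottle and ramekin are to the right of the cutter and the green board is to the left. I'll zoom in on the cutter.

Run:
```python
import cv2,numpy as np
a=cv2.imread("pics/scene0.png")[155:240,180:285];b=cv2.imread("pics/top0.png")[140:230,225:325]
f=lambda i:cv2.resize(cv2.resize(i,None,fx=4,fy=4,interpolation=cv2.INTER_CUBIC),(400,360))
a=cv2.resize(a,None,fx=4,fy=4,interpolation=cv2.INTER_CUBIC)[:340,:400]
b=cv2.resize(b,None,fx=4,fy=4,interpolation=cv2.INTER_CUBIC)[:340]
cv2.imwrite("pics/crop.png",np.hstack([a,b]))
```

```text
(no output)
```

View pics/crop.png

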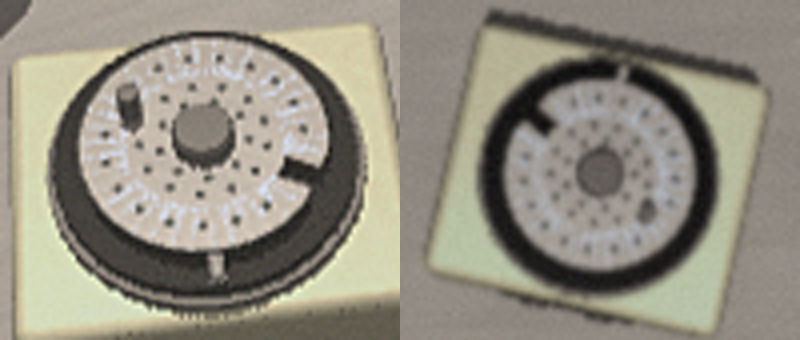

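The crop shows hub top, post, notch and key clearly in both views. I'll cast rays from these points, and fit an ellipse to the black plate as a check.

```bash
cat > h.py <<'E'
from bench import *
import numpy as np
def ray(n,u,v,z):
    c=get_calibration(n);R=np.array(c["R"]);o=-R.T@np.array(c["t"])
    d=R.T@np.array([(u-c["cx"])/c["fx"],(v-c["cy"])/c["fy"],1]);return (o+d*(z-o[2])/d[2])
E
python3 - <<'E'
from h import *
import cv2
P={"hub":((230.75,185.3),(275,182.75),.1755),"post":((211.75,177.3),(287,191.7),.1875),"notch":((254.2,198),(260.5,170.5),.1545),"keyout":((234.25,221.3),(280.5,158),.153)}
W={}
for k,(a,b,z) in P.items():
    p,q=ray("scene",*a,z),ray("top",*b,z);W[k]=(p+q)/2;print(k,p.round(4),q.round(4))
for i in("scene","top"):
    j=0 if i=="scene" else 1
    h=ray(i,*P["hub"][j],.1755)
    for k in("post","notch","keyout"):
        d=ray(i,*P[k][j],P[k][2])-h;print(i,k,np.hypot(d[0],d[1]).round(4),np.degrees(np.arctan2(d[1],d[0])).round(1))
im=cv2.imread("pics/top0.png");m=(im.max(2)<60).astype(np.uint8);m[:140]=0;m[230:]=0;m[:,:225]=0;m[:,325:]=0
c=max(cv2.findContours(m,0,2)[0],key=cv2.contourArea);e=cv2.fitEllipse(cv2.convexHull(c));print(e,ray("top",*e[0],.142))
E
```

```text
hub [ 0.5649 -0.0325  0.1755] [ 0.5633 -0.0352  0.1755]
post [ 0.5291 -0.0733  0.1875] [ 0.5295 -0.0756  0.1875]
notch [0.6139 0.0159 0.1545] [0.611  0.0144 0.1545]
keyout [ 0.6592 -0.058   0.153 ] [ 0.6544 -0.0593  0.153 ]
scene post 0.0543 -131.3
scene notch 0.0688 44.7
scene keyout 0.0977 -15.1
top post 0.0527 -130.0
top notch 0.0688 46.1
top keyout 0.0942 -14.8
((274.1783447265625, 183.5713653564453), (57.3345832824707, 57.89264678955078), 96.54529571533203) [ 0.56333909 -0.03391704  0.142     ]
```

Both views agree: axis at about (0.564, -0.034), key at about -15°, post at about -132°. The shorter way is about 62° clockwise. I'll straddle the post loosely with the jaws opening tangentially, push it round, then press on the hub with the fingers shut.

Emit:
step_arm([
  [-0.014,-0.0185,0,0,0,0],
  [-0.014,-0.0185,0,0,0,0],
  [-0.014,-0.0185,0,0,0,0],
  [-0.014,-0.0185,0,0,0,0],
  [-0.014,-0.0185,0,0,0,0],
  [-0.014,-0.0185,0,0,0,0],
  [-0.014,-0.0185,0,0,0,0],
  [-0.014,-0.0185,0,0,0,0],
  [-0.014,-0.0185,0,0,0,0],
  [-0.014,-0.0185,0,0,0,0],
  [-0.014,-0.0185,0,0,0,0],
  [-0.014,-0.0185,0,0,0,0],
], gripper=0.42)

```text
time: 1.3
ee_pos: [0.3959, -0.3176, 0.2413]
eef_rot: [0.845, -0.535, -0.0, 0.0]
ft_force: [1.0, 0.5, 0.6]
width: 0.0366
```

Emit:
step_arm([
  [-0.014,-0.0185,0,0,0,0],
  [-0.014,-0.0185,0,0,0,0],
  [-0.014,-0.0185,0,0,0,0],
  [-0.014,-0.0185,0,0,0,0],
  [-0.014,-0.0185,0,0,0,0],
  [-0.014,-0.0185,0,0,0,0],
  [-0.014,-0.0185,0,0,0,0],
  [-0.014,-0.0185,0,0,0,0],
  [-0.014,-0.0185,0,0,0,0],
  [-0.014,-0.0185,0,0,0,0],
  [-0.014,-0.0185,0,0,0,0],
  [0,0,0,0,0,0],
])

```text
time: 2.5
ee_pos: [0.5149, -0.0891, 0.2413]
eef_rot: [0.846, -0.533, -0.0, -0.001]
ft_force: [-0.3, 0.2, -0.0]
width: 0.0366
```

Emit:
step_arm([
  [0,0,0,0,0,-0.1],
  [0,0,0,0,0,-0.1],
  [0,0,0,0,0,-0.1],
  [0,0,0,0,0,-0.1],
  [0,0,0,0,0,0],
  [0,0,0,0,0,0],
])

```text
time: 3.1
ee_pos: [0.5138, -0.093, 0.2414]
eef_rot: [0.933, -0.359, -0.0, 0.0]
ft_force: [0.4, -0.1, 0.2]
width: 0.0366
```

```bash
cat >> h.py <<'E'
from scipy.spatial.transform import Rotation as Ro
def st(target=None):
    s=read_state();R=Ro.from_quat(s["eef_rot"]).as_matrix()
    print(round(s["time"],2),s["ee_pos"].round(4),"xdeg",np.degrees(np.arctan2(R[1,0],R[0,0])).round(1),"z",R[:,2].round(3),"F",s["ft_force"].round(2),"w",round(s["width"],4),"q",s["joint_positions"].round(2))
    if target is not None: print("tool delta",(R.T@(np.array(target)-s["ee_pos"])).round(4))
E
python3 - <<'E'
from h import *
st([.527,-.0749,.189])
E
```

```text
3.1 [ 0.5138 -0.093   0.2414] xdeg -42.0 z [-0. -0. -1.] F [ 0.4  -0.06  0.16] w 0.0366 q [ 0.56  0.14 -0.51  1.71  0.07  1.31 -0.7 ]
tool delta [-0.0024 -0.0223  0.0524]
```

Emit:
step_arm([
  [-0.0012,-0.011,0,0,0,0],
  [-0.0012,-0.0113,0,0,0,0],
  [0,0,0.007,0,0,0],
  [0,0,0.007,0,0,0],
  [0,0,0.007,0,0,0],
  [0,0,0.006,0,0,0],
  [0,0,0.003,0,0,0],
  [0,0,0,0,0,0],
])

```text
time: 3.9
ee_pos: [0.5269, -0.0745, 0.211]
eef_rot: [0.934, -0.357, -0.0, 0.0]
ft_force: [0.2, 0.2, -0.2]
width: 0.0364
```

Emit:
step_arm([
  [0,0,0.005,0,0,0],
  [0,0,0.005,0,0,0],
  [0,0,0.005,0,0,0],
  [0,0,0.005,0,0,0],
  [0,0,0,0,0,0],
  [0,0,0,0,0,0],
])

```text
time: 4.5
ee_pos: [0.5272, -0.0743, 0.1915]
eef_rot: [0.934, -0.357, -0.0, 0.0]
ft_force: [-0.5, -0.5, -0.3]
width: 0.0368
```

Run:
```python
from h import *
import cv2
st([.527,-.0749,.189])
a=camera("scene")[155:240,180:285,::-1];b=camera("top")[140:230,225:325,::-1]
f=lambda i:cv2.resize(i,None,fx=4,fy=4,interpolation=cv2.INTER_CUBIC)[:340,:400]
cv2.imwrite("pics/c1.png",np.hstack([f(a),f(b)]))
```

```text
4.5 [ 0.5272 -0.0743  0.1915] xdeg -41.8 z [-0.  0. -1.] F [-0.46 -0.47 -0.31] w 0.0368 q [ 0.52  0.21 -0.52  1.75  0.11  1.22 -0.76]
tool delta [0.0003 0.0006 0.0025]
```

View pics/c1.png

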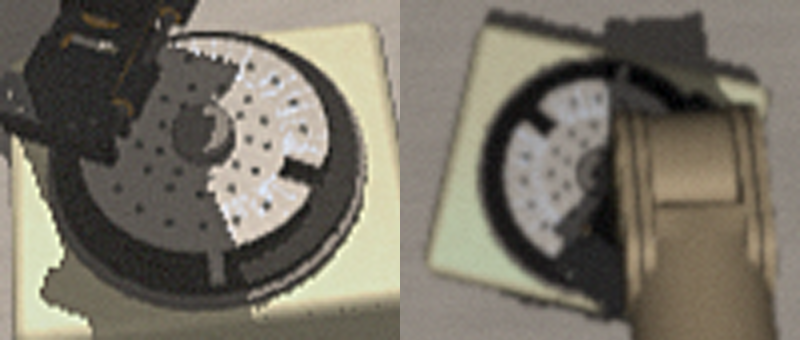

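The fingers stand either side of the post and the disc hasn't moved; the notch is still at crop (297,172). I'll narrow the gap without touching the post, then sweep clockwise.

Emit:
step_arm([
  [0,0,0,0,0,0],
  [0,0,0,0,0,0],
  [0,0,0,0,0,0],
  [-0.00275,-7e-05,0,0,0,0.05],
  [-0.00275,-7e-05,0,0,0,0.05],
  [-0.00275,-7e-05,0,0,0,0.05],
  [-0.00275,-7e-05,0,0,0,0.05],
  [-0.00275,-7e-05,0,0,0,0.05],
  [-0.00275,-7e-05,0,0,0,0.05],
], gripper=0.27, grip_force=3)

```text
time: 5.5
ee_pos: [0.517, -0.0617, 0.1917]
eef_rot: [0.87, -0.494, 0.0, -0.0]
ft_force: [0.9, 0.4, -0.3]
width: 0.0236
```

Run:
```python
from h import *
a=np.radians(-132)-.3;st([.5638+.055*np.cos(a),-.034+.055*np.sin(a),.1915])
```

```text
5.5 [ 0.517  -0.0617  0.1917] xdeg -59.1 z [ 0.001 -0.    -1.   ] F [ 0.86  0.38 -0.28] w 0.0236 q [ 0.49  0.17 -0.51  1.78  0.09  1.21 -1.07]
tool delta [0.0002 0.0006 0.0002]
```

Tracking is good, so I'll carry on with the sweep.

Emit:
step_arm([
  [-0.00275,-7e-05,0,0,0,0.05],
  [-0.00275,-7e-05,0,0,0,0.05],
  [-0.00275,-7e-05,0,0,0,0.05],
  [-0.00275,-7e-05,0,0,0,0.05],
  [-0.00275,-7e-05,0,0,0,0.05],
  [-0.00275,-7e-05,0,0,0,0.05],
  [-0.00275,-7e-05,0,0,0,0.05],
  [-0.00275,-7e-05,0,0,0,0.05],
  [-0.00275,-7e-05,0,0,0,0.05],
  [-0.00275,-7e-05,0,0,0,0.05],
  [-0.00275,-7e-05,0,0,0,0.05],
  [-0.00275,-7e-05,0,0,0,0.05],
])

```text
time: 6.7
ee_pos: [0.5093, -0.0303, 0.1917]
eef_rot: [-0.685, 0.729, -0.0, 0.0]
ft_force: [1.9, -1.6, -0.7]
width: 0.0238
```

Emit:
step_arm([
  [-0.00275,-7e-05,0,0,0,0.05],
  [-0.00275,-7e-05,0,0,0,0.05],
  [-0.00275,-7e-05,0,0,0,0.05],
  [0,0,0,0,0,0],
  [0,0,0,0,0,0],
])

```text
time: 7.2
ee_pos: [0.5101, -0.0218, 0.1916]
eef_rot: [-0.63, 0.777, 0.0, 0.0]
ft_force: [0.9, -0.3, 1.2]
width: 0.0236
```

Run:
```python
from h import *
import cv2
a=np.radians(-132)-1.05;st([.5638+.055*np.cos(a),-.034+.055*np.sin(a),.1915])
cv2.imwrite("pics/s2f.png",camera("scene")[:,:,::-1]);cv2.imwrite("pics/t2f.png",camera("top")[:,:,::-1])
a=cv2.imread("pics/s2f.png")[155:240,180:285];b=cv2.imread("pics/t2f.png")[140:230,225:325]
f=lambda i:cv2.resize(i,None,fx=4,fy=4,interpolation=cv2.INTER_CUBIC)[:340,:400]
cv2.imwrite("pics/c2.png",np.hstack([f(a),f(b)]))
```

```text
7.2 [ 0.5101 -0.0218  0.1916] xdeg -101.9 z [ 0.  0. -1.] F [ 0.92 -0.28  1.19] w 0.0236 q [ 0.4   0.15 -0.48  1.81  0.07  1.2  -1.88]
tool delta [ 0.0006 -0.0001  0.0001]
```

View pics/c2.png

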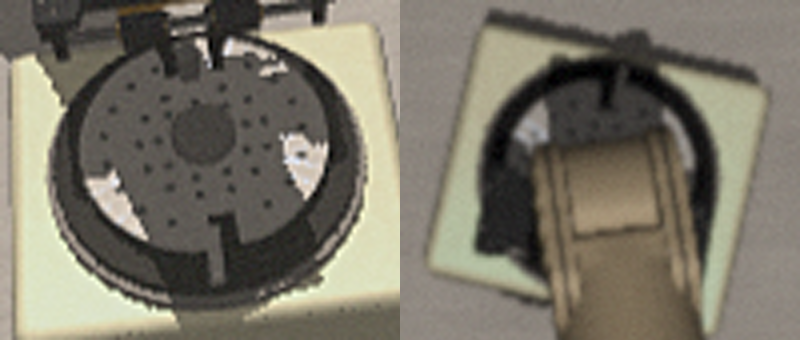

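The notch is now almost over the key: notch around crop (224,230), key around (217,265). I'll zoom in to measure the remaining angle.

Run:
```python
import cv2,numpy as np
a=cv2.imread("pics/s2f.png")[204:230,220:250];b=cv2.imread("pics/t2f.png")[150:176,263:293]
f=lambda i:cv2.convertScaleAbs(cv2.resize(i,None,fx=13,fy=13,interpolation=cv2.INTER_NEAREST),alpha=1.8)
cv2.imwrite("pics/c3.png",np.hstack([f(a),f(b)]))
```

```text
(no output)
```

View pics/c3.png

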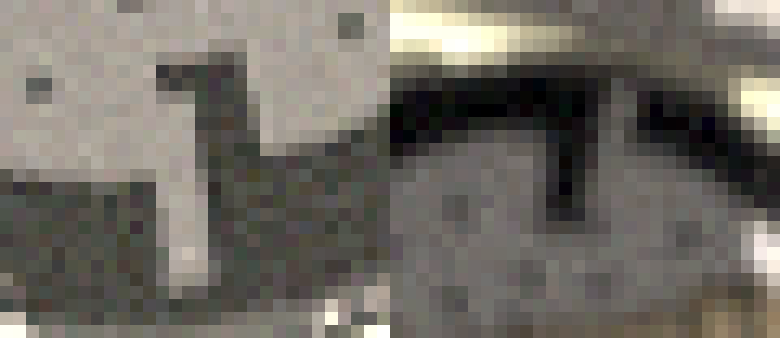

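Scene (left): the notch's ccw edge runs from display (247,58) to (260,155), and the key spans columns about 157–210. Top (right): the ccw edge is at about column 547, and the key is centred at about 618 beyond the rim. The notch still has to go slightly clockwise; I'll work out how far.

Run:
```python
from h import *
S=lambda x,y,z:ray("scene",220+x/13-.5,204+y/13-.5,z)
T=lambda x,y,z:ray("top",263+(x-390)/13-.5,150+y/13-.5,z)
hub={"s":ray("scene",230.75,185.3,.1755),"t":ray("top",275,182.75,.1755)}
for n,f,edge,key in(("s",S,[(247,58),(260,155)],[(184,200),(187,245)]),("t",T,[(547,215),(547,140)],[(614,130),(618,95)])):
    for c in(hub[n][:2],np.array([.5638,-.034])):
        e=[f(x,y,.1595)[:2]-c for x,y in edge];k=[f(x,y,.154)[:2]-c for x,y in key]
        r=[np.hypot(*v) for v in e];ea=[np.degrees(np.arctan2(v[1],v[0])-np.arcsin(.009/q)) for v,q in zip(e,r)]
        print(n,"r",np.round(r,4),"notch deg",np.round(ea,1),"key",[np.round((np.hypot(*v),np.degrees(np.arctan2(v[1],v[0]))),3) for v in k])
```

```text
s r [0.0648 0.0869] notch deg [-10.2 -11.1] key [array([  0.091, -15.742]), array([  0.101, -15.819])]
s r [0.0658 0.0879] notch deg [ -8.7 -10. ] key [array([  0.092, -14.642]), array([  0.102, -14.828])]
t r [0.0617 0.0826] notch deg [-9.6 -7.7] key [array([  0.088, -13.811]), array([  0.098, -13.27 ])]
t r [0.0612 0.0821] notch deg [-10.9  -8.6] key [array([  0.088, -14.668]), array([  0.098, -14.04 ])]
```

All estimates agree on about 5° more clockwise (0.087 rad).

Emit:
step_arm([
  [-0.0016,0,0,0,0,0.029],
  [-0.0016,0,0,0,0,0.029],
  [-0.0016,0,0,0,0,0.029],
  [0,0,0,0,0,0],
  [0,0,0,0,0,0],
])

```text
time: 7.8
ee_pos: [0.5112, -0.0174, 0.1915]
eef_rot: [-0.595, 0.803, -0.0, -0.0]
ft_force: [1.1, -0.6, 0.1]
width: 0.0232
```

Run:
```python
from h import *
import cv2
st()
cv2.imwrite("pics/s3f.png",camera("scene")[:,:,::-1]);cv2.imwrite("pics/t3f.png",camera("top")[:,:,::-1])
a=cv2.imread("pics/s3f.png")[204:230,220:250];b=cv2.imread("pics/t3f.png")[150:176,263:293]
f=lambda i:cv2.convertScaleAbs(cv2.resize(i,None,fx=13,fy=13,interpolation=cv2.INTER_NEAREST),alpha=1.8)
cv2.imwrite("pics/c4.png",np.hstack([f(a),f(b)]))
```

```text
7.8 [ 0.5112 -0.0174  0.1915] xdeg -106.9 z [ 0. -0. -1.] F [ 1.06 -0.58  0.1 ] w 0.0232 q [ 0.38  0.15 -0.47  1.8   0.07  1.2  -1.98]
```

View pics/c4.png

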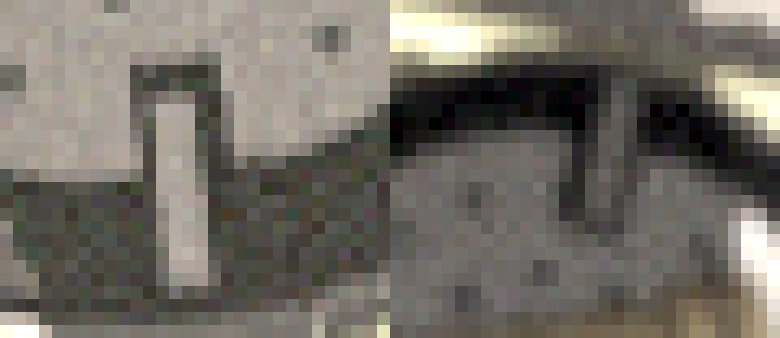

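The key now shows centred in the notch in both views, with dark gaps on each side of about 1–2 px. I'll back off from the post, lift, shut the fingers and move over the hub.

Emit:
step_arm([
  [0.0025,0,0,0,0,0],
  [0,0,0,0,0,0],
  [0,0,-0.01,0,0,0],
  [0,0,-0.015,0,0,0],
  [0,0,-0.01,0,0,0],
  [0,0,0,0,0,0],
])

```text
time: 8.5
ee_pos: [0.5114, -0.0194, 0.2284]
eef_rot: [-0.595, 0.804, -0.001, 0.001]
ft_force: [0.6, 0.4, -0.6]
width: 0.0234
```

Emit:
step_arm([
  [-0.0004,-0.011,0,0,0,0],
  [-0.0004,-0.011,0,0,0,0],
  [-0.0004,-0.011,0,0,0,0],
  [-0.0004,-0.011,0,0,0,0],
  [-0.0003,-0.011,0,0,0,0],
  [0,0,0,0,0,0],
  [0,0,0.01,0,0,0],
  [0,0,0.01,0,0,0],
  [0,0,0.006,0,0,0],
  [0,0,0,0,0,0],
  [0,0,0,0,0,0],
], gripper=0)

```text
time: 9.6
ee_pos: [0.5635, -0.0338, 0.2006]
eef_rot: [-0.595, 0.804, -0.0, -0.0]
ft_force: [-0.4, 0.4, 0.6]
width: 0.0005
```

Run:
```python
from h import *
st([.5638,-.034,.1945])
```

```text
9.6 [ 0.5635 -0.0338  0.2006] xdeg -107.0 z [-0. -0. -1.] F [-0.42  0.37  0.62] w 0.0005 q [ 0.37  0.26 -0.46  1.66  0.12  1.25 -1.98]
tool delta [ 0.0001 -0.0003  0.0061]
```

Centred over the hub, with the tips about 6 mm above it. Next I'll press gently.

Emit:
step_arm([
  [0,0,0.002,0,0,0],
  [0,0,0.002,0,0,0],
  [0,0,0.002,0,0,0],
  [0,0,0.001,0,0,0],
  [0,0,0.001,0,0,0],
  [0,0,0,0,0,0],
])

```text
time: 10.2
ee_pos: [0.5638, -0.0338, 0.1932]
eef_rot: [-0.595, 0.804, -0.0, 0.0]
ft_force: [-2.2, 0.5, 4.5]
width: 0.0003
```

Emit:
step_arm([
  [0,0,0.001,0,0,0],
  [0,0,0.001,0,0,0],
  [0,0,0.001,0,0,0],
  [0,0,0,0,0,0],
])

```text
time: 10.6
ee_pos: [0.5638, -0.0338, 0.1902]
eef_rot: [-0.595, 0.804, -0.0, 0.0]
ft_force: [-1.4, -0.9, 5.8]
width: 0.0007
```

It slides at about 6 N and is already past 4 mm, so it isn't blocked by the key. Fully home should be z ≈ 0.1825.

Emit:
step_arm([
  [0,0,0.001,0,0,0],
  [0,0,0.001,0,0,0],
  [0,0,0.001,0,0,0],
  [0,0,0.001,0,0,0],
  [0,0,0.001,0,0,0],
  [0,0,0,0,0,0],
])

```text
time: 11.2
ee_pos: [0.5638, -0.0338, 0.1852]
eef_rot: [-0.595, 0.804, -0.0, 0.0]
ft_force: [-1.4, 0.3, 4.6]
width: 0.0008
```

Emit:
step_arm([
  [0,0,0.001,0,0,0],
  [0,0,0.001,0,0,0],
  [0,0,0.0005,0,0,0],
  [0,0,0,0,0,0],
])

```text
time: 11.6
ee_pos: [0.5639, -0.0338, 0.1829]
eef_rot: [-0.595, 0.804, -0.0, 0.0]
ft_force: [-3.2, -0.7, 7.1]
width: 0.0004
```

Emit:
step_arm([
  [0,0,0.0005,0,0,0],
  [0,0,0.0005,0,0,0],
  [0,0,0,0,0,0],
  [0,0,0,0,0,0],
])

```text
time: 12.0
ee_pos: [0.564, -0.0338, 0.1828]
eef_rot: [-0.595, 0.804, -0.001, 0.0]
ft_force: [-5.7, 0.1, 14.6]
width: 0.0006
```

It has bottomed out at z = 0.1828, with the force rising and no more travel, so the disc is home. Retracting now.

Emit:
step_arm([
  [0,0,-0.004,0,0,0],
  [0,0,-0.015,0,0,0],
  [0,0,-0.03,0,0,0],
  [0,0,-0.03,0,0,0],
  [0,0.03,-0.03,0,0,0],
  [0,0.04,0,0,0,0],
  [0,0.04,0,0,0,0],
  [0,0,0,0,0,0],
  [0,0,0,0,0,0],
])

```text
time: 12.9
ee_pos: [0.4584, -0.0017, 0.2913]
eef_rot: [-0.595, 0.804, -0.001, 0.001]
ft_force: [0.5, -0.6, 0.1]
width: 0.0002
```

Run:
```python
from h import *
import cv2
st()
cv2.imwrite("pics/s4f.png",camera("scene")[:,:,::-1])
i=cv2.imread("pics/s4f.png");a=cv2.resize(i[155:240,180:285],(420,340),interpolation=cv2.INTER_CUBIC);b=cv2.resize(i[204:230,220:250],(390,338),interpolation=cv2.INTER_NEAREST)
cv2.imwrite("pics/c5.png",np.hstack([a[:338,:400],cv2.convertScaleAbs(b,alpha=1.5)]))
```

```text
12.9 [ 0.4584 -0.0017  0.2913] xdeg -107.0 z [ 0.002 -0.001 -1.   ] F [ 0.47 -0.61  0.05] w 0.0002 q [ 0.41 -0.04 -0.48  1.78 -0.02  1.4  -1.94]
```

View pics/c5.png

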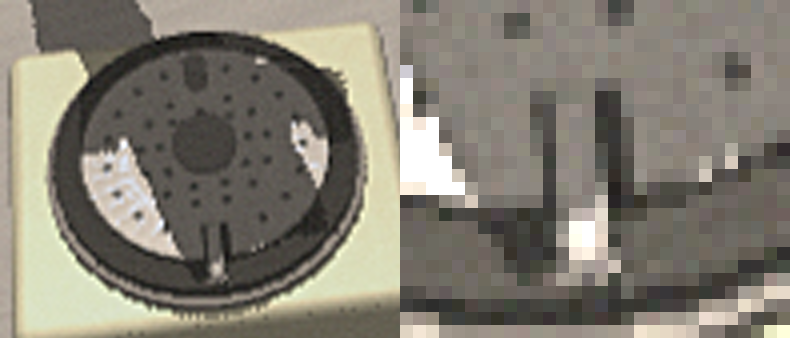

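The disc has sunk, with the hub now lower at crop (204,143). The key stands in the notch with a gap on both sides, and the arm is clear.

```bash
python3 -c "
from bench import *
close_job()"
```

```text
the job is handed in; nothing more can be done
```

The disc is fully home with its notch over the key, and I handed the job in at about 13 s of the 56 s allowed. `close_job()` gives no verdict, so this rests on my own readings.

**What I did:** I stood the fingers loosely either side of the post and pushed the disc about 62° clockwise. After a closer measurement I gave it another 5° to centre the notch, then pressed on the hub with the fingers shut.

**Last checks:**
- **Travel:** the hub stopped about 11.7 mm below its starting height, going by the tool height. The force then rose to about 15 N with no further movement; sliding had taken about 5–7 N.
- **Alignment:** before pressing, the key showed centred in the notch in both views, to about 1 mm by eye. The last picture, scene view only, shows the key inside the notch with a gap on both sides.
- **Arm clear:** after backing away, the force reading was near zero.
- **Bystanders:** I kept the arm away from the bottle, ramekin and spare disc, but I did not measure their positions again at the end.

No checks failed. The hub, key and notch positions from the two cameras differed by up to about 5 mm, but both cameras gave the same remaining turn to the key.

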